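# Twist-lock a rod foot into the fume hood's bench rail

### The job

Mount the blue-handled rod foot on the metal rail at the yellow mark: lower its bar lengthwise through the slot until the round flange sits flat on the rail, then twist it a quarter turn, either way, so that the bar catches under the rail's lips, and let go. Leave the red-handled foot, the jar and the flask where they stand.

Things in the scene. Friction and masses are not known exactly. Their poses are not given: they have to be found in the camera images.
- nut_grip (a point): Centre of the blue handle of the loose upright rod foot (0.3 kg). Bottom up: bar 60 long (x) x 24 wide (y) x 8 high; stem 22 across, 11 high; round flange 64 across, 5 thick; handle 56 (x) x 20 (y) x 44 high, gripped across the 20. Handle and bar both point along x; z up. This point is 46 above the bar's underside, 27 above the flange's underside, 22 below the top.
- rail: Fixed C-shaped metal rail, slot upward: 340 long (x, ends capped) x 84 wide (y) x 28 high; origin at the centre of its underside. Slot along x, 38 wide, between lips 5 thick; inside 76 wide, floor at 4. With the flange seated on the lips the foot's bar is 6 below the lips and free to turn, and the handle's centre is 55 above the bench.
- mark: Yellow stripe, 8 wide, painted across both lips and down both sides of the rail, within 90 of the rail's middle. Origin: on the slot's centreline at the height of the rail's top face; x along the rail.
- roundfoot: Bystander: red-handled foot, same handle and flange, 68 high, but on a thick round black base 64 across, with no bar. Origin: centre of its underside. (Other bystanders: an amber jar, 48 across and 75 high, in the same row; a glass flask, 84 across and 120 high, beyond the rail.)
Mind the look-alikes: they are no part of the job. Of the things like the part that bears nut_grip, leave any that is green; of the rest the larger one is meant.

How it is judged:
By the outcome, as a careful person would: the job done as asked, in the order asked, and still so for the second after the job is handed in, with the robot touching nothing.
It also fails if it takes over 51 s, if anything falls off the work surface, if the arm or the gripper's body presses on something with over 40 N, if the wrist force passes 120 N, or if a joint passes its speed limit or range.

### The arm

A 6-joint arm with a two-finger parallel gripper is mounted at the origin on the work surface. World frame = base frame: x ahead of the robot, y to its left, z up, the work surface at z = 0. Lengths are in m, angles in degrees, forces in N, time in s.
With the tool pointing down it reaches from about 0.4 to 0.825 m from the base axis. Payload 7 kg.
Tool frame: the origin (TCP) lies at the very end of the fingers, on their centre line; the grasp point (between the pads) lies 19 mm behind it; z points along the fingers, y is the line along which they close (so a half turn about z gives the same grasp; the last joint's range is limited). The gripper opens to 88 mm and grips with 3 to 60 N. Pads are 19 mm wide; open, the fingers measure 130 mm over their backs; the gripper's body (78 mm by 193 mm) begins 47 mm behind the grasp point.
Start: joints at [81.538, 20.546, 0.682, 0, -70.136, -16.507], TCP at [0.285, 0.612, 0.227] pointing down, gripper open.
Joint ranges: [-176.03, 176.03], [-82.01, 121.73], [-58.28, 71.71], [-173.87, 95.51], [-174.79, -0.11], [-173.66, 173.66]. Speed limits (degrees/s): [136.94, 136.94, 172.46, 180, 180, 180].

### API

Orientations are given as [roll, pitch, yaw] about the fixed x, y, z axes, in that order (R = Rz(yaw) Ry(pitch) Rx(roll)).
In Python, from plant import ctrl gives the robot as it stands.
- The arm moves only by the tool carry_out, never from a script. Its argument "deltas" is a list that holds one entry, the list of rows, each a list of 5 numbers: the shift along the tool's x, y, z scaled (see below), then the turn about the tool's z scaled (see below), then the opening, from -1 (shut) to 1 (fully open). A call has 1 to 5 rows; each row is the pose to reach, as a shift and turn from the pose commanded when the call began, along the tool's axes at that moment, turning the shorter way round; what a row does not reach only later rows make up. The controller multiplies each number of a shift by 20 cm and each number of a turn by 2 pi rad. A row lasts 1/10 s, in which the tool goes at most 50 mm and 8.59 degrees, less where a joint would pass 70% of its speed; a pose out of reach is approached as far as the arm can. A call with a number of a shift or a turn outside -1 to 1 is refused whole. A call with a gripper value outside its range is refused whole. The fingers move at their own pace and stop on an object; the grip force is fixed at half the most. Time passes only in rows, so rows that repeat a pose let the fingers close. It gives the time, the measured TCP pose, the force, the opening and the grip force at its end, in the units of the state.
- ctrl.get_obs(): the state, without advancing time (a new reading comes with each control period).
- ctrl.snapshot(name): name is "side" or "top"; returns a dict with "color" (420x560x3 uint8, red, green, blue), "camera_matrix" (3x3 intrinsics, pixels), "R" (3x3) and "t" (3): a world point X has camera coordinates R X + t. Camera axes: x right, y down, z forward; pixel columns grow to the right and rows downward; lengths in m; the calibration is good to about 2 mm. A picture is of the moment at which its call begins. There is no depth.
- ctrl.close_job(): hands the job in; it is judged then, once.
Trained networks look in a picture, given as the dict that the camera call returned (one of the last four; its "shot" number tells which), for a name from the list of things; names that differ only in an ending like _2 or _b are one class to them, and where a whole thing is asked for, a point or a joint stands for the part that bears it (a point fixed in the world has none). Each returns a list of dicts, best first, with "p" (0 to 1); they miss things now and then, are a little off and sometimes report something else, mostly with a low value. They report only what shows in the picture. A call takes as long as a camera call. They do not tell look-alikes from the thing itself.
- ctrl.search_frame(picture, name): "centre" ([column, row] in pixels, amid what is visible of it).
- ctrl.silhouettes(picture, name): "mask" (420x560 bool, what is visible of it) and "centre" ([column, row] in pixels, amid what is visible of it).
- ctrl.spot_point(picture, name): "centre" ([column, row] in pixels: a listed point, or the origin of a listed thing).
The state is a dict: "clock": time; "joint_pos": joint angles; "qvel": joint speeds; "tau": joint torques, N m; "tool_pos": TCP position; "orientation": TCP orientation; "force": force on the tool from outside, world axes, zero at the start; "moment": the same for the moment, N m; "opening": finger opening in m; "gripper_force": force on a finger pad.
Only numpy, scipy, OpenCV 4.12 (cv2) and the standard library are available. Lean on these libraries where they do the work, as an engineer would, in place of code of your own. Each camera call takes 0.05 s, during which the arm holds its last target. There are 200 camera calls.

## Working session

There is one attempt and no reset: what is moved stays moved. The work goes in short steps, Python scripts to look and compute and a tool call to move; the robot and the scene stay as the last step left them, time stands still between calls to the robot, and variables do not carry over. Pictures are saved under pics/ and viewed, at most 10 in all, crops included, and the job is handed in when it is done.

Besides the shell and the picture viewer there is one more tool, called after "Request:" in YAML: its name, and indented under it one key for each argument. carry_out: Moves the arm, as the interface text tells. Its arguments: {"type":"object","properties":{"deltas":{"type":"array"}},"required":["deltas"]}

```bash
mkdir -p pics
cat > h.py <<'E'
import numpy as np, cv2
from plant import ctrl
def ray(s,px):
    K,R,t=[np.array(s[k]) for k in("camera_matrix","R","t")]
    d=R.T@np.linalg.inv(K)@np.array([px[0],px[1],1.]); return -R.T@t,d
def onz(s,px,z):
    c,d=ray(s,px); return c+d*(z-c[2])/d[2]
def proj(s,X):
    p=np.array(s["camera_matrix"])@(np.array(s["R"])@np.array(X)+np.array(s["t"])); return p[:2]/p[2]
def tri(obs):
    A=0;b=0
    for s,px in obs:
        c,d=ray(s,px); d=d/np.linalg.norm(d); P=np.eye(3)-np.outer(d,d); A=A+P;b=b+P@c
    return np.linalg.solve(A,b)
def save(s,n): cv2.imwrite(f"pics/{n}.png",s["color"][:,:,::-1])
E
python3 - <<'E'
from h import *
a=ctrl.snapshot("top");b=ctrl.snapshot("side")
cv2.imwrite("pics/a.png",cv2.resize(np.hstack([a["color"],b["color"]])[:,:,::-1],(800,300)))
save(a,"top0");save(b,"side0")
for n in["nut_grip","rail","mark","roundfoot"]:
    for k,s in(("top",a),("side",b)):
        print(n,k,[(np.round(d["centre"],1).tolist(),round(d["p"],2)) for d in ctrl.spot_point(s,n)])
E
```

```text
nut_grip top [([283.0, 321.0], 0.96), ([362.0, 234.6], 0.69), ([289.6, 257.3], 0.61)]
nut_grip side [([251.2, 220.9], 0.85), ([195.3, 230.5], 0.68), ([280.1, 270.2], 0.56)]
rail top [([308.4, 146.9], 0.56)]
rail side [([343.7, 231.6], 0.95)]
mark top [([284.5, 134.0], 0.57)]
mark side [([350.4, 216.6], 0.66)]
roundfoot top [([173.8, 271.6], 0.85)]
roundfoot side [([227.1, 171.0], 0.59)]
```

View pics/top0.png

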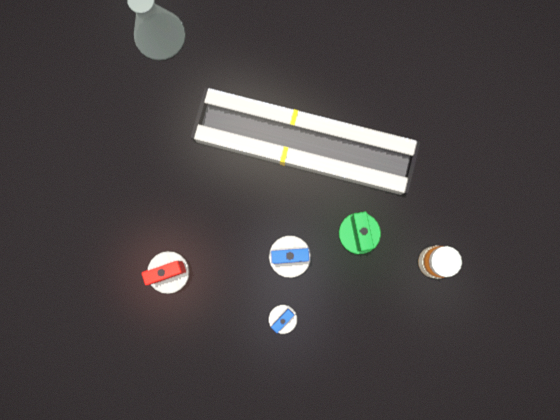

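View pics/side0.png

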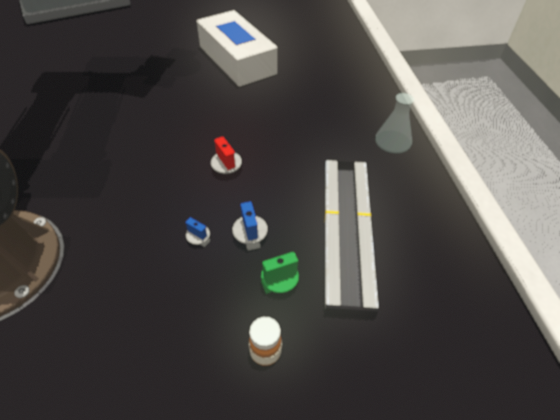

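Candidates: large blue foot at top (290,257) / side (250,221), small blue at (283,321) and green at (362,234). The large blue one is meant, because green is excluded and it is the larger of the blues. I'll confirm it in a crop and fit the poses.

```bash
cat >> h.py <<'E'
from scipy.optimize import minimize
def rz(y): c,s=np.cos(y),np.sin(y); return np.array([[c,-s,0],[s,c,0],[0,0,1]])
def hullmask(s,P):
    m=np.zeros((1680,2240),np.uint8); p=np.array([proj(s,x) for x in P])
    cv2.fillConvexPoly(m,cv2.convexHull(np.round((p+.5)*4*16).astype(np.int32)),255,shift=4)
    return cv2.resize(m,(560,420),interpolation=cv2.INTER_AREA)/255.
def box(lo,hi): return np.array([[x,y,z] for x in(lo[0],hi[0]) for y in(lo[1],hi[1]) for z in(lo[2],hi[2])])
def hsv(s): return cv2.cvtColor(s["color"],cv2.COLOR_RGB2HSV)
def fit(views,masks,parts,p0,z,w=(.01,.01,.1)):
    def cost(q):
        c=0
        for s,m in zip(views,masks):
            r=np.clip(sum(hullmask(s,(rz(q[2])@P.T).T+[q[0],q[1],z]) for P in parts),0,1)
            c+=np.abs(r-m).sum()/m.sum()
        return c
    sim=[np.array(p0,float)]+[np.array(p0)+np.eye(3)[i]*w[i] for i in range(3)]
    r=minimize(cost,p0,method="Nelder-Mead",options=dict(initial_simplex=sim,maxiter=150,xatol=1e-4,fatol=1e-4))
    return r.x,r.fun
def bluemask(s,px,rad=32):
    h=hsv(s); m=((h[...,0]>95)&(h[...,0]<125)&(h[...,1]>120)&(h[...,2]>60)).astype(np.uint8)
    w=np.zeros_like(m); cv2.circle(w,tuple(int(v) for v in px),rad,1,-1); return (m*w).astype(float)
HB=[box((-.028,-.010,-.022),(.028,.010,.022))]
LIPS=[box((-.17,.019,-.005),(.17,.042,0)),box((-.17,-.042,-.005),(.17,-.019,0))]
E
python3 - <<'E'
from h import *
a=ctrl.snapshot("top");b=ctrl.snapshot("side")
g=tri([(a,(289.6,257.3)),(b,(251.2,220.9))]); print("grip tri",g.round(4))
V=(a,b)
M=[bluemask(a,(290,257)),bluemask(b,(250,220))]
best=min((fit(V,M,HB,[g[0],g[1],y],.046) for y in(0,.8,1.6,2.4)),key=lambda r:r[1]); print("foot",best[0].round(4),np.degrees(best[0][2]),best[1])
c=[onz(a,p,.028) for p in((208,91),(415,140),(406,192),(196,127))]
c0=np.mean(c,0); d=c[1]-c[0]; y0=np.arctan2(d[1],d[0]); print("rail guess",c0,np.degrees(y0))
MM=[]
for s,ctr in((a,(306,142)),(b,(349,234))):
    h=hsv(s); m=(h[...,2]>150).astype(np.uint8)
    w=np.zeros_like(m); cv2.fillConvexPoly(w,cv2.convexHull(np.array([proj(s,(rz(y0)@[x,y,0])+c0) for x in(-.185,.185) for y in(-.055,.055)]).astype(np.int32)),1)
    MM.append((m*w).astype(float))
r=fit(V,MM,LIPS,[c0[0],c0[1],y0],.028,(.005,.005,.03)); print("rail",r[0].round(4),np.degrees(r[0][2]),r[1])
for s in V:
    h=hsv(s); m=((h[...,0]>20)&(h[...,0]<35)&(h[...,1]>150)&(h[...,2]>120)).astype(np.uint8)
    n,l,st,ce=cv2.connectedComponentsWithStats(m)
    for i in range(1,n):
        if st[i,4]>8:
            X=onz(s,ce[i],.028); print("yel",st[i,4],ce[i].round(1),X.round(4),"railframe",(rz(-r[0][2])@(X-[r[0][0],r[0][1],.028])).round(4))
crop=np.hstack([cv2.resize(a["color"][200:350,240:390],(400,400)),cv2.resize(b["color"][170:320,170:320],(400,400))])
cv2.imwrite("pics/crop.png",crop[:,:,::-1])
for n,p in(("red",[(173.8,271.6),(227.1,171)]),): print(n,onz(a,p[0],0).round(3),onz(b,p[1],0).round(3))
print(onz(a,(440,262),.05),onz(a,(362,234),.046),onz(a,(283,321),.03),a["t"],ctrl.get_obs()["orientation"])
E
```

```text
grip tri [ 0.4646 -0.0084  0.0437]
foot [ 0.4637 -0.0078  1.6589] 95.04760709490421 0.6439642292685337
rail guess [ 0.6522965  -0.02906621  0.028     ] -102.34123043308087
rail [ 0.648  -0.0268 -1.8002] -103.14369194357755 0.44159194356643927
yel 47 [293.9 116.1] [ 0.686  -0.0099  0.028 ] railframe [-0.0251  0.0331  0.    ]
yel 39 [283.6 155.3] [0.6225 0.0048 0.028 ] railframe [-0.025  -0.0321  0.    ]
yel 9 [333. 212.] [0.6249 0.0026 0.028 ] railframe [-0.0234 -0.0292  0.    ]
yel 15 [363.6 213.8] [ 0.6818 -0.0104  0.028 ] railframe [-0.0236  0.0292  0.    ]
red [0.436 0.175 0.   ] [0.434 0.171 0.   ]
[ 0.4608658  -0.23342151  0.05      ] [ 0.50021117 -0.11702552  0.046     ] [ 0.36579981 -0.00064543  0.03      ] [-0.00613369  0.52952682  0.79559067] [-1.79999266e+02 -1.52142157e-03 -2.49703197e+01]
```

View pics/crop.png

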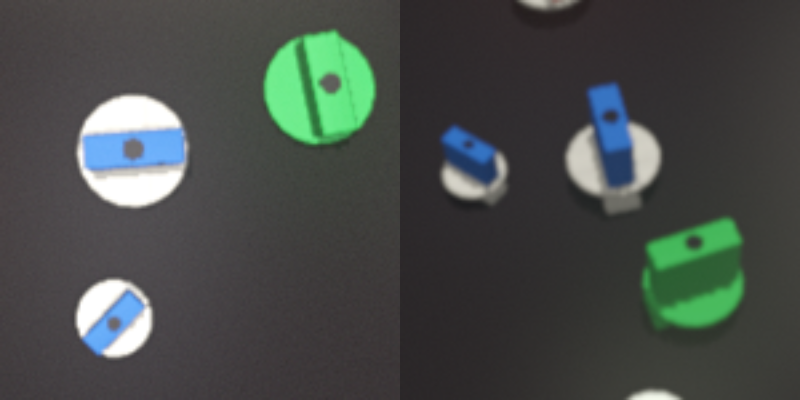

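The crop confirms it: at top (290,257) is the larger blue handle on a white flange, with its bar visible. The small blue and the green one stay where they are. Now planning the approach.

```bash
cat > d.py <<'E'
import sys,numpy as np
from plant import ctrl
# usage: d.py x y z yaw  -> row numbers from current measured pose
def go(p,yaw,t,ty):
    a=np.radians(yaw);T=np.array([[np.cos(a),np.sin(a),0],[np.sin(a),-np.cos(a),0],[0,0,-1]])
    return (T.T@(np.array(t)-p)/.2).round(4).tolist(), round(-((ty-yaw+180)%360-180)/360,4)
if __name__=="__main__":
    o=ctrl.get_obs(); v=[float(x) for x in sys.argv[1:]]
    p,y=np.array(o["tool_pos"]),o["orientation"][2]
    for i in range(0,len(v),4):
        print(go(p,y,v[i:i+3],v[i+3])); p,y=np.array(v[i:i+3]),v[i+3]
E
python3 d.py .33 .457 .227 -40 .374 .303 .227 -55 .419 .148 .2 -70 .464 -.008 .15 -85
```

```text
([0.5309, 0.6069, -0.0021], np.float64(0.0417))
([0.6635, 0.4484, 0.0], 0.0417)
([0.7639, 0.2602, 0.135], 0.0417)
([0.8099, 0.0553, 0.25], 0.0417)
```

Request:
carry_out:
  deltas:
    - [[0.53,0.605,0,0.0417,0.2],[0.53,0.605,0,0.0417,0.2],[0.53,0.605,0,0.0417,0.2],[0.53,0.605,0,0.0417,0.2],[0.53,0.605,0,0.0417,0.2]]

```text
clock: 1.1
tool_pos: [0.3306, 0.4559, 0.2275]
orientation: [-179.9, 0.0, -40.1]
force: [0.1, -0.0, 0.6]
opening: 0.0549
gripper_force: 0.0
```

Request:
carry_out:
  deltas:
    - [[0.665,0.45,0,0.0417,0.2],[0.665,0.45,0,0.0417,0.2],[0.665,0.45,0,0.0417,0.2],[0.665,0.45,0,0.0417,0.2],[0.665,0.45,0,0.0417,0.2]]

```text
clock: 1.6
tool_pos: [0.3746, 0.3027, 0.2271]
orientation: [-179.9, 0.0, -55.1]
force: [0.1, 0.6, -0.5]
opening: 0.0528
gripper_force: 0.0
```

Request:
carry_out:
  deltas:
    - [[0.765,0.26,0.135,0.0417,0.2],[0.765,0.26,0.135,0.0417,0.2],[0.765,0.26,0.135,0.0417,0.2],[0.765,0.26,0.135,0.0417,0.2],[0.765,0.26,0.135,0.0417,0.2]]

```text
clock: 2.1
tool_pos: [0.4199, 0.1476, 0.1992]
orientation: [180.0, -0.0, -70.1]
force: [0.1, 0.6, 0.3]
opening: 0.0526
gripper_force: 0.0
```

Request:
carry_out:
  deltas:
    - [[0.81,0.055,0.25,0.0417,0.2],[0.81,0.055,0.25,0.0417,0.2],[0.81,0.055,0.25,0.0417,0.2],[0.81,0.055,0.25,0.0417,0.2],[0.81,0.055,0.25,0.0417,0.2]]

```text
clock: 2.6
tool_pos: [0.4652, -0.0085, 0.1484]
orientation: [179.9, -0.0, -85.1]
force: [-0.1, -0.5, -0.2]
opening: 0.0528
gripper_force: 0.0
```

Request:
carry_out:
  deltas:
    - [[0,0,0.25,0,0.2],[0,-0.006,0.45,0,0.2],[0,-0.006,0.58,0,0.2],[0,-0.006,0.58,0,0.2],[0,-0.006,0.58,0,0.2]]

```text
clock: 3.1
tool_pos: [0.4664, -0.0065, 0.034]
orientation: [180.0, -0.0, -84.9]
force: [0.1, 0.1, 0.4]
opening: 0.0529
gripper_force: 0.0
```

Run:
```python
from h import *
b=ctrl.snapshot("side");a=ctrl.snapshot("top");o=ctrl.get_obs();print(o["tool_pos"],o["force"])
im=b["color"].copy()
cv2.imwrite("pics/g1.png",np.hstack([cv2.resize(im[130:310,150:390],(480,360)),cv2.resize(a["color"][190:340,190:390],(320,360))])[:,:,::-1])
```

```text
[ 0.46713086 -0.00663337  0.03515501] [ 0.310001    0.20627022 -0.20296266]
```

View pics/g1.png

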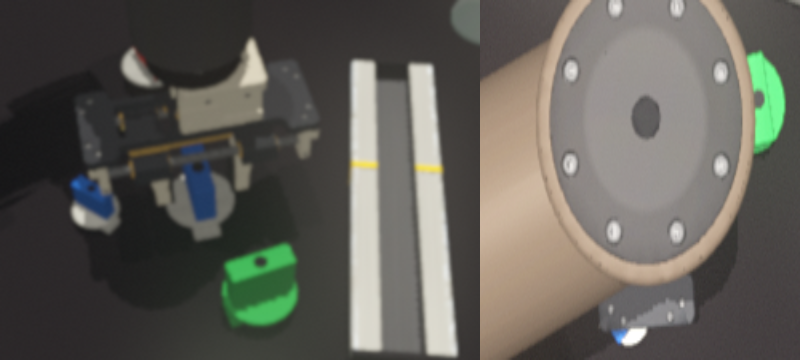

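The side view shows the fingers straddling the large blue handle, clear of the small one. Closing.

Request:
carry_out:
  deltas:
    - [[0,0.012,0.015,0,0.2],[0,0.012,0.015,0,-1],[0,0.012,0.015,0,-1],[0,0.012,0.015,0,-1],[0,0.012,0.015,0,-1]]

```text
clock: 3.7
tool_pos: [0.4632, -0.0082, 0.0308]
orientation: [-180.0, 0.0, -85.0]
force: [0.1, 0.2, 0.2]
opening: 0.0259
gripper_force: 0.0
```

Request:
carry_out:
  deltas:
    - [[0,0,0,0,-1],[0,0,0,0,-1],[0,0,-0.1,0,-1],[0,0,-0.3,0,-1],[0,0,-0.3,0,-1]]

```text
clock: 4.2
tool_pos: [0.4657, -0.0075, 0.0944]
orientation: [-179.6, 0.1, -85.0]
force: [1.1, -0.2, -2.0]
opening: 0.0201
gripper_force: 30.0
```

```bash
python3 - <<'E'
from h import *
b=ctrl.snapshot("side");o=ctrl.get_obs();print(o["tool_pos"],o["orientation"],o["force"],o["opening"],o["gripper_force"])
cv2.imwrite("pics/g2.png",cv2.resize(b["color"][130:310,150:390],(720,540))[:,:,::-1])
E
python3 d.py .654 -.003 .11 -103
```

```text
[ 0.46448806 -0.00767621  0.09240799] [-1.79755651e+02  7.50057622e-02 -8.50121240e+01] [-0.27105226  0.0165746  -2.62878694] 0.019642953711686457 29.999120235443115
([0.0591, -0.946, -0.088], np.float64(0.05))
```

View pics/g2.png

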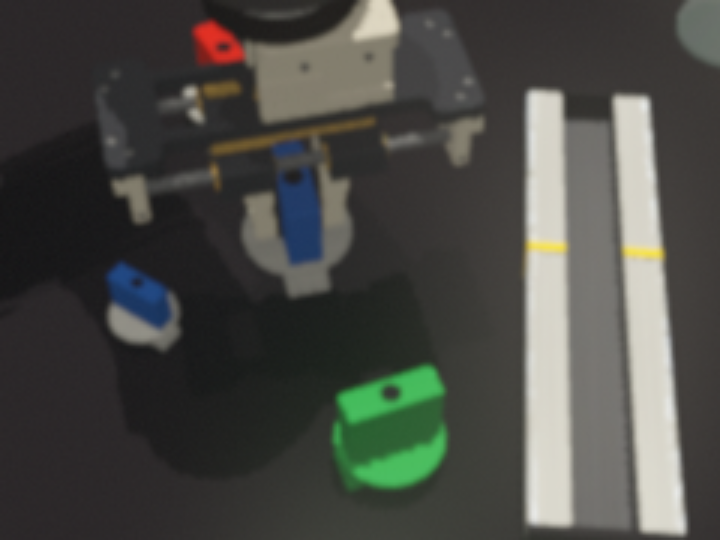

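The foot is held and lifted. Moving over the mark.

Request:
carry_out:
  deltas:
    - [[0.015,-0.2,-0.09,0.01,-1],[0.03,-0.43,-0.09,0.025,-1],[0.045,-0.66,-0.09,0.04,-1],[0.059,-0.86,-0.09,0.05,-1],[0.059,-0.946,-0.09,0.05,-1]]

```text
clock: 4.75
tool_pos: [0.6548, -0.0039, 0.1059]
orientation: [179.9, -0.1, -103.2]
force: [-1.4, -0.9, -2.7]
opening: 0.0198
gripper_force: 30.0
```

Request:
carry_out:
  deltas:
    - [[0,0,0,0,-1],[0,0,0,0,-1],[0,0,0,0,-1]]

```text
clock: 5.05
tool_pos: [0.6512, -0.0037, 0.1075]
orientation: [179.9, -0.0, -103.0]
force: [-1.0, -0.5, -2.0]
opening: 0.0199
gripper_force: 30.0
```

```bash
python3 - <<'E'
from h import *
b=ctrl.snapshot("side");o=ctrl.get_obs();p=np.array(o["tool_pos"]);print(p,o["orientation"],o["force"],o["opening"])
print([(np.round(d["centre"],1).tolist(),round(d["p"],2)) for d in ctrl.spot_point(b,"nut_grip")])
z=p[2]-.031+.046
print("pred grip px",proj(b,[p[0],p[1],z]))
m=bluemask(b,proj(b,[p[0],p[1],z]),45); print(m.sum())
r=fit((b,),[m],HB,[p[0],p[1],np.radians(77)],z,(.005,.005,.05));print(r,np.degrees(r[0][2]))
im=cv2.resize(b["color"][110:310,220:460],(720,600))
cv2.imwrite("pics/g3.png",im[:,:,::-1])
E
python3 d.py .654 -.003 .06 -103
```

```text
[ 0.65138877 -0.00361492  0.10808723] [ 1.79931278e+02 -2.28788111e-02 -1.03008622e+02] [-0.01200582 -0.31232841 -1.8478767 ] 0.02002807993455309
[([196.6, 228.8], 0.95), ([280.3, 269.9], 0.74), ([358.1, 181.1], 0.65)]
pred grip px [354.49838528 178.03144871]
306.0
(array([ 0.65284121, -0.00285905,  1.15952021]), np.float64(0.6253364090734331)) 66.43561452085662
([-0.0053, -0.0107, 0.2425], np.float64(-0.0))
```

View pics/g3.png

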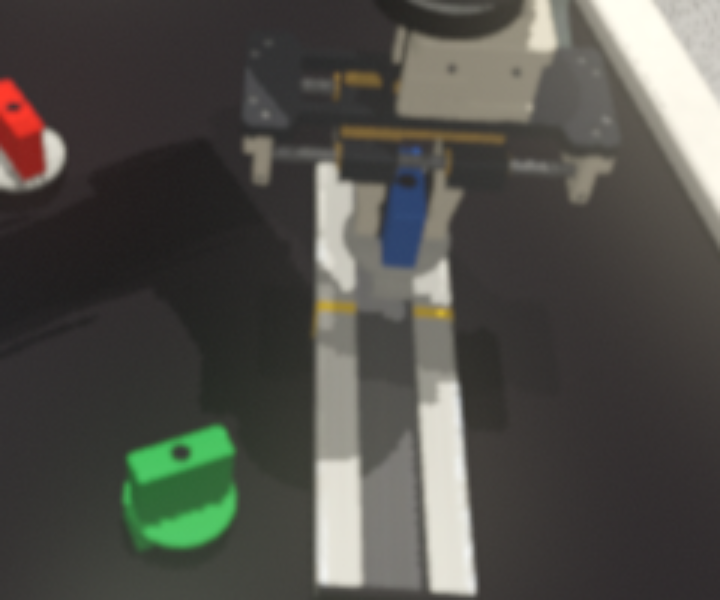

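The held foot is above the slot, parallel to it and centred. The mark at crop (335,305)/(433,313) is just below it. Lowering.

Request:
carry_out:
  deltas:
    - [[-0.003,-0.008,0.1,0,-1],[-0.003,-0.008,0.17,0,-1],[-0.003,-0.008,0.21,0,-1],[-0.003,-0.008,0.21,0,-1],[-0.003,-0.008,0.21,0,-1]]

```text
clock: 5.65
tool_pos: [0.6544, -0.0033, 0.0668]
orientation: [-180.0, -0.0, -103.0]
force: [-0.0, 0.0, -1.4]
opening: 0.0198
gripper_force: 30.0
```

Request:
carry_out:
  deltas:
    - [[0,0,0.03,0,-1],[0,0,0.05,0,-1],[0,0,0.07,0,-1],[0,0,0.08,0,-1],[0,0,0.08,0,-1]]

```text
clock: 6.15
tool_pos: [0.654, -0.0034, 0.0501]
orientation: [180.0, -0.0, -103.0]
force: [-0.0, -0.4, -2.2]
opening: 0.0197
gripper_force: 30.0
```

```bash
python3 - <<'E'
from h import *
b=ctrl.snapshot("side");o=ctrl.get_obs();p=np.array(o["tool_pos"]);print(p,o["orientation"],o["force"],o["moment"],o["opening"])
cv2.imwrite("pics/g4.png",cv2.resize(b["color"][150:300,280:430],(600,600))[:,:,::-1])
E
python3 d.py .654 -.003 .041 -103
```

```text
[ 0.65423214 -0.00337508  0.05039176] [ 1.79985422e+02 -1.10291146e-02 -1.03016554e+02] [-0.67402733 -0.45142108 -2.36616365] [ 0.07108211 -0.08756977  0.01693029] 0.01940295303478353
([-0.0016, 0.0016, 0.047], np.float64(-0.0))
```

View pics/g4.png

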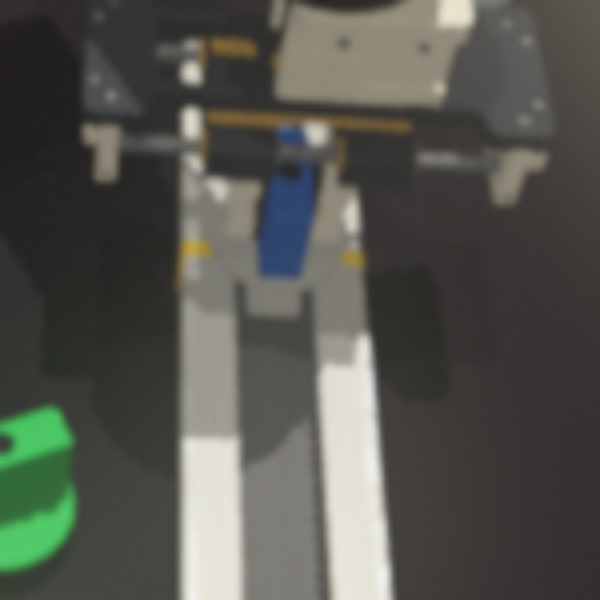

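The bar end at crop (273,300) is in the slot, free on both sides, with no contact force. Continuing to seat.

Request:
carry_out:
  deltas:
    - [[0,0,0.015,0,-1],[0,0,0.03,0,-1],[0,0,0.04,0,-1],[0,0,0.045,0,-1],[0,0,0.045,0,-1]]

```text
clock: 6.7
tool_pos: [0.6542, -0.0034, 0.0413]
orientation: [180.0, -0.0, -103.0]
force: [-0.6, 0.1, -2.2]
opening: 0.02
gripper_force: 30.0
```

Request:
carry_out:
  deltas:
    - [[0,0,0.005,0,-1],[0,0,0.008,0,-1],[0,0,0.008,0,-1]]

```text
clock: 7.0
tool_pos: [0.6543, -0.0033, 0.0399]
orientation: [180.0, -0.0, -103.0]
force: [-0.7, -0.3, -2.3]
opening: 0.0199
gripper_force: 30.0
```

Request:
carry_out:
  deltas:
    - [[0,0,0.004,0,-1],[0,0,0.008,0,-1],[0,0,0.008,0,-1]]

```text
clock: 7.3
tool_pos: [0.6544, -0.0033, 0.0398]
orientation: [-180.0, -0.0, -103.0]
force: [-4.6, 1.7, 8.0]
opening: 0.0197
gripper_force: 30.0
```

Contact felt and the height matches seating. Twisting a quarter turn.

Request:
carry_out:
  deltas:
    - [[0,0,-0.002,-0.02,-1],[0,0,-0.002,-0.04,-1],[0,0,-0.002,-0.06,-1],[0,0,-0.002,-0.08,-1],[0,0,-0.002,-0.1,-1]]

```text
clock: 7.8
tool_pos: [0.6549, -0.0034, 0.0398]
orientation: [-179.9, -0.0, -66.7]
force: [-0.4, -0.6, 4.4]
opening: 0.0195
gripper_force: 30.0
```

Request:
carry_out:
  deltas:
    - [[0,0,0,-0.02,-1],[0,0,0,-0.04,-1],[0,0,0,-0.06,-1],[0,0,0,-0.08,-1],[0,0,0,-0.1,-1]]

```text
clock: 8.3
tool_pos: [0.6549, -0.0038, 0.0398]
orientation: [-180.0, -0.1, -30.7]
force: [-0.5, -2.5, 2.4]
opening: 0.0199
gripper_force: 30.0
```

Request:
carry_out:
  deltas:
    - [[0,0,0,-0.02,-1],[0,0,0,-0.035,-1],[0,0,0,-0.05,-1],[0,0,0,-0.05,-1],[0,0,0,-0.05,-1]]

```text
clock: 8.8
tool_pos: [0.6551, -0.0034, 0.0398]
orientation: [-180.0, -0.1, -13.2]
force: [-0.6, -1.0, 6.1]
opening: 0.0198
gripper_force: 30.0
```

Run:
```python
from h import *
b=ctrl.snapshot("side");o=ctrl.get_obs();p=np.array(o["tool_pos"]);print(p,o["orientation"],o["force"],o["moment"],o["opening"])
cv2.imwrite("pics/g5.png",cv2.resize(b["color"][150:300,280:430],(600,600))[:,:,::-1])
```

```text
[ 0.6551344  -0.0033898   0.03973354] [-1.79982337e+02 -1.01055848e-01 -1.31484996e+01] [ 0.04165691 -1.86738776  6.39237158] [-0.65568682  0.09515205  0.09635735] 0.01983726032296707
```

View pics/g5.png

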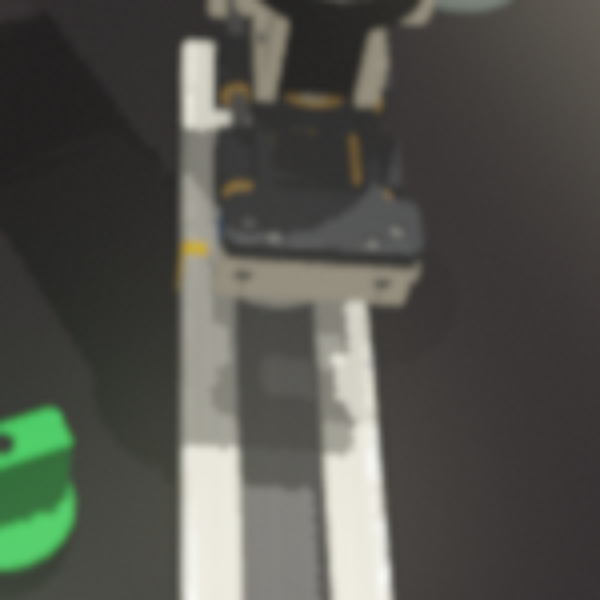

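Turned 90°; the gripper hides the foot in this view. Releasing, rising and checking.

Request:
carry_out:
  deltas:
    - [[0,0,-0.005,0,0.2],[0,0,-0.005,0,0.2],[0,0,-0.005,0,0.2],[0,0,-0.005,0,0.2],[0,0,-0.005,0,0.2]]

```text
clock: 9.35
tool_pos: [0.6542, -0.0033, 0.0395]
orientation: [180.0, 0.0, -13.0]
force: [-0.6, 0.8, -0.3]
opening: 0.0513
gripper_force: 0.0
```

Request:
carry_out:
  deltas:
    - [[0,0,-0.1,0,0.2],[0,0,-0.3,0,0.2],[0,0,-0.5,0,0.2],[0,0,-0.7,0,0.2],[0,0,-0.8,0,0.2]]

```text
clock: 9.85
tool_pos: [0.6557, -0.0033, 0.2041]
orientation: [-179.9, -0.3, -13.0]
force: [1.1, -0.9, -0.4]
opening: 0.0523
gripper_force: 0.0
```

Request:
carry_out:
  deltas:
    - [[0,0.25,0,0,0.2],[0,0.5,0,0,0.2],[0,0.75,0,0,0.2],[0,1,0,0,0.2],[0,1,0,0,0.2]]

```text
clock: 10.35
tool_pos: [0.6073, -0.2031, 0.1997]
orientation: [180.0, 0.0, -13.3]
force: [1.0, 1.0, -1.2]
opening: 0.0525
gripper_force: 0.0
```

Run:
```python
from h import *
a=ctrl.snapshot("top");b=ctrl.snapshot("side");o=ctrl.get_obs();print(o["tool_pos"],o["force"],o["opening"])
for s in(a,b):
    px=proj(s,[.654,-.003,.055]); m=bluemask(s,px,30); print(px,m.sum())
    if m.sum()>30:
        r=fit((s,),[m],HB,[.654,-.003,np.radians(-13)],.055,(.004,.004,.1));print(r[0].round(4),np.degrees(r[0][2]),r[1])
cv2.imwrite("pics/g6.png",np.hstack([cv2.resize(a["color"][60:210,190:430],(400,400)),cv2.resize(b["color"][150:300,280:430],(400,400))])[:,:,::-1])
```

```text
[ 0.60868176 -0.19957814  0.19964938] [-0.7338986   0.47740976 -0.25076476] 0.052609499391104216
[289.16506868 131.36881519] 0.0
[350.45104008 203.23604518] 349.0
[ 0.6517 -0.001  -0.3701] -21.207561046255982 1.1223551884937355
```

View pics/g6.png

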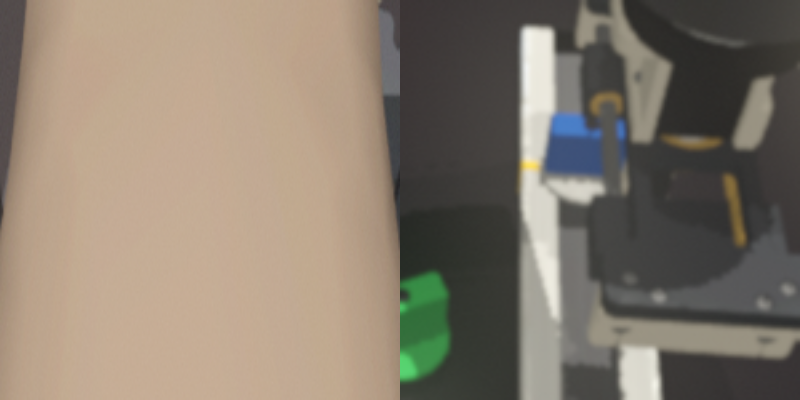

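The foot stands across the rail but is partly hidden, so I'm moving further aside.

Request:
carry_out:
  deltas:
    - [[0,0.25,0,0,0.2],[0,0.5,0,0,0.2],[-0.2,0.75,0,0,0.2],[-0.3,1,0,0,0.2],[-0.3,1,0,0,0.2]]

```text
clock: 10.95
tool_pos: [0.5038, -0.3809, 0.1998]
orientation: [180.0, 0.0, -13.1]
force: [-0.3, -0.1, -0.2]
opening: 0.0523
gripper_force: 0.0
```

Run:
```python
from h import *
a=ctrl.snapshot("top");b=ctrl.snapshot("side");o=ctrl.get_obs();print(o["tool_pos"],o["force"])
for s in(a,b):
    px=proj(s,[.654,-.003,.055]); m=bluemask(s,px,30); print(px,m.sum())
    if m.sum()>30:
        r=fit((s,),[m],HB,[.654,-.003,np.radians(-13)],.055,(.004,.004,.1));print(r[0].round(4),np.degrees(r[0][2]),r[1])
cv2.imwrite("pics/g7.png",np.hstack([cv2.resize(a["color"],(400,300)),cv2.resize(b["color"][120:330,180:460],(400,300))])[:,:,::-1])
```

```text
[ 0.50481364 -0.38039113  0.19984626] [ 0.73768994  0.46208043 -0.85276776]
[289.16506868 131.36881519] 383.0
[ 0.6567 -0.0044 -0.1425] -8.164752873823835 0.6151231249680028
[350.45104008 203.23604518] 0.0
```

View pics/g7.png

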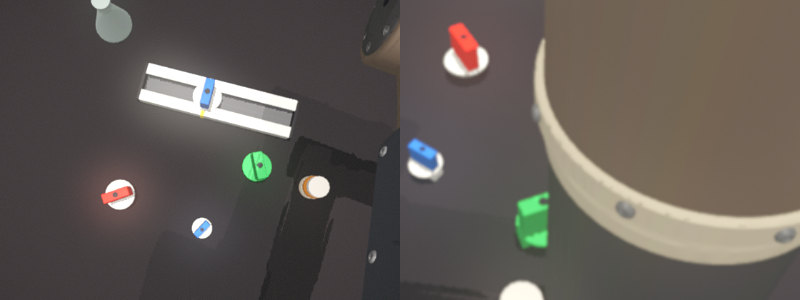

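The top view shows the foot seated at the mark with its handle across the rail, and the other things standing as before.

```bash
python3 -c "
from plant import ctrl
print(ctrl.close_job())"
```

```text
the job is handed in; nothing more can be done
None
```

The blue-handled foot is seated on the rail at the yellow mark (about 1–2 mm by my estimate), twisted a quarter turn and released; the job was handed in at about 11 s, nothing else was touched, and no verdict came back.

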